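# Eject a finished biscuit from the stall's mould

### The job

Swing the mould's hold-down arm up and right over, so that it stays open by itself. Then push the spring ejector fully in so that the biscuit drops into the clear punnet waiting at the mouth, and let the ejector spring all the way back out. Leave the arm open, keep the gripper off the biscuit, and leave the punnet and the other things on the table where they stand.

Things in the scene. Friction and masses are not known exactly. Their poses are not given: they have to be found in the camera images.
- mould: bench biscuit mould fixed to the table: aluminium block 50 mm high on a steel plate. Origin at table level under it; x points along the channel to the mouth, z up. The channel on the block, open on top, 60 mm wide inside, walls to 68 mm above the table (outer faces y +-36 mm), runs from x -65 to the mouth at x 80 mm. Two hinge cheeks, 92 mm high, stand at x 23 to 57, y -68 to -42 mm
- holddown (a joint): angle of the hold-down arm: 0 = closed, level over the biscuit; grows as its grip swings up and over to the mould's -y side; it is upright at 1.57, then falls over by its own weight to the stop at 2.5 rad. Light (about 1 N at the grip). When closed a stamp pad lies just over the biscuit and a tab in front of it bars the way out
- holddown_grip (a point): centre of the black grip at the arm's free end: a cylinder 18 mm in diameter, 36 mm long, lying along the mould's x axis, so that it can be pinched on its two end faces and pivots between the pads. Closed, it is 80 mm above the table at x 40, y 58 mm of the mould, with free space under and around it. The steel arm is 14 mm wide, 10 mm thick
- holddown_hinge (a point): hinge axis of the arm, 80 mm above the table at x 40, y -52 mm of the mould, 110 mm from the grip; the axis runs along the mould's x axis
- ejector (a joint): travel of the ejector slide: 0 = sprung out, 0.060 m = fully in; moves along the mould's x axis towards the mouth; needs 4 N to start and 11 N at full travel
- push_plate (a point): on the ejector's black push plate, middle of the face to be pushed (it faces the mould's -x side, away from the mouth), 95 mm above the table. The plate is upright, 46 mm wide, 8 mm thick, from 44 to 110 mm above the table; with the ejector out, this face is at x -144 mm of the mould. Behind it is free space down to the table
- biscuit: round shortbread biscuit, 56 mm in diameter, 14 mm thick, origin at the centre of its underside; lies in the channel in front of the ejector blade
- punnet: open clear plastic box, 130 (x) by 140 (y) by 40 mm high, walls 3 mm, origin at the centre of its underside; stands loose on the table under the mould's mouth
- full_punnet: bystander: closed clear box of biscuits, 120 by 160 by 50 mm, origin at the centre of its underside
- mug: bystander: white mug, 80 mm wide, 90 mm high, origin at the centre of its underside
- jam_jar: bystander: jam jar, 66 mm wide, 85 mm high, origin at the centre of its underside
Things that resemble listed ones, but are neither listed nor needed, are in the scene too. What is shaped like the mould but blue or purple is not meant.

How it is judged:
By the outcome, as a careful person would: the job done as asked, in the order asked, and still so for the second after the job is handed in, with the robot touching nothing.
It also fails if it takes over 58 s, if anything falls off the work surface, if the arm or the gripper's body presses on something with over 40 N, if the wrist force passes 120 N, or if a joint passes its speed limit or range.

### The arm

A 7-joint arm with a two-finger parallel gripper is mounted at the origin on the work surface. World frame = base frame: x ahead of the robot, y to its left, z up, the work surface at z = 0. Lengths are in m, angles in degrees, forces in N, time in s.
With the tool pointing down it reaches from about 0.35 to 0.9 m from the base axis. Payload 19.9 kg.
Tool frame: the origin (TCP) lies where the fingers leave the gripper's body, on its centre line; the fingertips stand 97 mm ahead of it and the grasp point (between the pads) lies env.grip_depth ahead of it (env.grip_depth is the distance from the TCP to the grasp point, in m); z points along the fingers, y is the line along which they close (so a half turn about z gives the same grasp; the last joint's range is limited). The gripper opens to 94 mm and grips with 3 to 60 N. Pads are 16 mm wide; open, the fingers measure 119 mm over their backs; the gripper's body (75 mm by 177 mm) begins 78 mm behind the grasp point.
Start: joints at [66.664, 23.915, -0.59, 92.452, 0.269, 63.638, -3.037], TCP at [0.224, -0.584, 0.303] pointing down, gripper open.
Joint ranges: [-161.28, 161.28], [-22.2, 115.67], [-73.04, 71.86], [3.21, 147.25], [-68.34, 248.33], [10.77, 114.83], [-161.83, 161.83]. Speed limits (degrees/s): [108.29, 108.29, 136.94, 136.94, 172.46, 172.46, 172.46].

### API

Orientations are given as a 3x3 rotation matrix whose columns are the frame's x, y, z axes.
In Python, from rig import state, optics, ticket, env gives the robot as it stands.
- The arm moves only by the tool arm_command, never from a script. Its argument "targets" is a list that holds one entry, the list of rows, each a list of 7 numbers: the shift along the tool's x, y, z normalised to -1 to 1, where 1 is 20 cm, then the turn, a rotation vector about the tool's x, y, z normalised to -1 to 1, where 1 is 45 degrees, then the opening, from -1 (shut) to 1 (fully open). A call has 1 to 8 rows; each row is the pose to reach, as a shift and turn from the pose commanded when the call began, along the tool's axes at that moment; what a row does not reach only later rows make up. A row lasts 1/8 s, in which the tool goes at most 62.5 mm and 10.7 degrees, less where a joint would pass 70% of its speed; a pose out of reach is approached as far as the arm can. A call with a number of a shift or a turn outside -1 to 1 is refused whole. A call with a gripper value outside its range is refused whole. The fingers move at their own pace and stop on an object; the grip force is fixed at half the most. Time passes only in rows, so rows that repeat a pose let the fingers close. It gives the time, the measured TCP pose, the force, the opening and the grip force at its end, in the units of the state.
- state(): the state, without advancing time (a new reading comes with each control period).
- optics.get_image(name): name is "side" or "top" or "wrist"; returns a dict with "color" (480x640x3 uint8, blue, green, red), "K" (3x3 intrinsics, pixels), "dist" ([k1, k2, p1, p2, k3] as OpenCV has them; the pictures are not rectified), "R" (3x3) and "t" (3): a world point X has camera coordinates R X + t. Camera axes: x right, y down, z forward; pixel columns grow to the right and rows downward; lengths in m; the calibration is good to about 2 mm. A picture is of the moment at which its call begins. There is no depth.
- ticket.finish_job(): hands the job in; it is judged then, once.
The state is a dict: "clock": time; "joint_pos": joint angles; "qd": joint speeds; "tau": joint torques, N m; "tcp_pos": TCP position; "tool_rot": TCP orientation; "ft_force": force on the tool from outside, world axes, zero at the start; "torque": the same for the moment, N m; "width": finger opening in m; "grasp_force": force on a finger pad.
Only numpy, scipy, OpenCV 4.12 (cv2) and the standard library are available. Lean on these libraries where they do the work, as an engineer would, in place of code of your own. Each camera call takes 0.05 s, during which the arm holds its last target. There are 200 camera calls.

## Working session

There is one attempt and no reset: what is moved stays moved. The work goes in short steps, Python scripts to look and compute and a tool call to move; the robot and the scene stay as the last step left them, time stands still between calls to the robot, and variables do not carry over. Pictures are saved under pics/ and viewed, at most 10 in all, crops included, and the job is handed in when it is done.

Besides the shell and the picture viewer there is one more tool, called after "Call:" in YAML: its name, and indented under it one key for each argument. arm_command: Moves the arm, as the interface text tells. Its arguments: {"type":"object","properties":{"targets":{"type":"array","items":{"type":"array","items":{"type":"array","items":{"type":"number"}}}}},"required":["targets"]}

```bash
mkdir -p pics
python3 - <<'E'
from rig import state, optics, env
import cv2,numpy as np,pickle
s=state(); print({k:np.round(v,3).tolist() for k,v in s.items()}, env.grip_depth, [a for a in dir(env) if a[0]!='_'])
d={}
for n in ("side","top"):
    d[n]=optics.get_image(n); cv2.imwrite(f"pics/{n}0.png",d[n]["color"]); print(n,d[n]["K"].round(1).tolist(),(-d[n]["R"].T@d[n]["t"]).round(3),d[n]["dist"])
pickle.dump(d,open("d0.pkl","wb"))
E
```

```text
{'clock': 0.0, 'joint_pos': [66.664, 23.948, -0.589, 92.484, 0.272, 63.638, -3.037], 'qd': [-0.059, 0.019, 0.048, 0.033, -0.122, -0.035, -0.018], 'tau': [-0.001, -85.126, 0.639, -42.6, -0.049, 0.019, 0.0], 'tcp_pos': [0.223, -0.583, 0.302], 'tool_rot': [[0.934, 0.358, -0.001], [0.358, -0.934, 0.001], [-0.0, -0.001, -1.0]], 'ft_force': [0.051, -0.358, -0.04], 'torque': [0.014, -0.016, -0.065], 'grasp_force': 0.0, 'width': 0.094} 0.0784 ['PlanningError', 'grip_depth']
side [[455.8, 0.0, 323.9], [0.0, 455.8, 244.0], [0.0, 0.0, 1.0]] [ 0.311 -1.086  1.127] [-0.01512158  0.          0.          0.          0.        ]
top [[453.0, 0.0, 311.6], [0.0, 453.0, 242.0], [0.0, 0.0, 1.0]] [ 0.354 -0.068  1.394] [0.01244659 0.         0.         0.         0.        ]
```

View pics/top0.png

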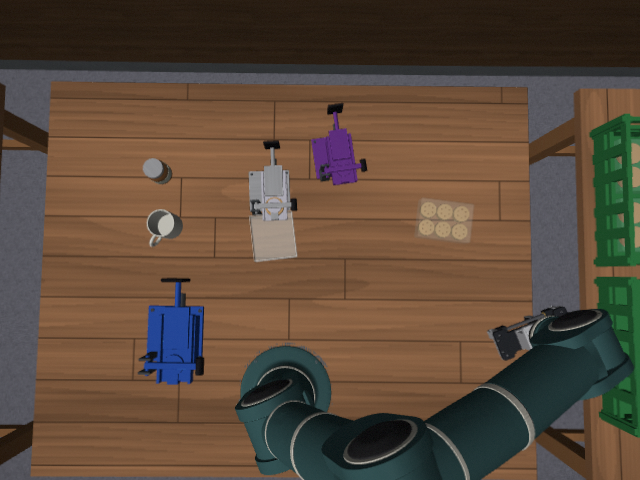

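View pics/side0.png

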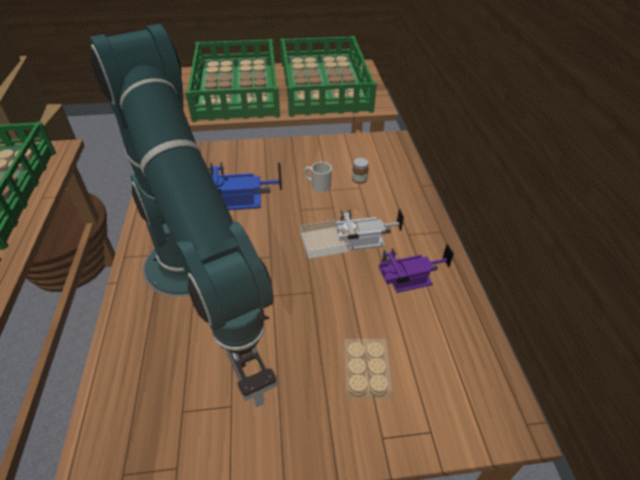

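The top view shows the grey mould at about (270,195). Its mouth faces the robot, the push plate is at (271,145) on the far side, the grip is at (293,205) and the punnet at (273,240). The blue and purple moulds are decoys. Next I'll enlarge both views.

Run:
```python
import cv2,pickle,numpy as np
d=pickle.load(open("d0.pkl","rb"))
a=cv2.resize(d["top"]["color"][130:270,235:315],None,fx=4.25,fy=4.25,interpolation=cv2.INTER_CUBIC)
b=cv2.resize(d["side"]["color"][195:265,295:410],None,fx=4,fy=4,interpolation=cv2.INTER_CUBIC)
c=np.zeros((600,800,3),np.uint8); c[:595,:340]=a[:595,:340]; c[:280,340:800]=b[:280,:460]
cv2.imwrite("pics/crop0.png",c)
```

```text
(no output)
```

View pics/crop0.png

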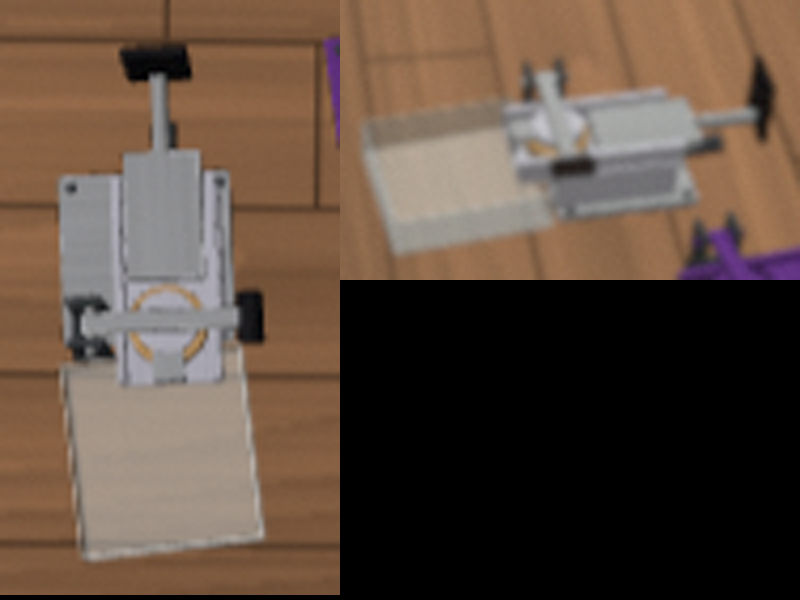

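The crops show the grip at (250,316) in the top view and (573,166) in the side view. The plate's upper edge runs (121,47)-(187,44), and the mouth corners are (121,384) and (222,381). I'll fit the mould's pose from these.

```bash
cat > h.py <<'E'
import cv2,pickle,numpy as np
from scipy.optimize import least_squares
def proj(c,P): return cv2.projectPoints(np.asarray(P,float),cv2.Rodrigues(c["R"])[0],c["t"],c["K"],c["dist"])[0].reshape(-1,2)
def place(p,P):
    c,s=np.cos(p[2]),np.sin(p[2]); P=np.asarray(P,float)/1000
    return P@np.array([[c,-s,0],[s,c,0],[0,0,1]]).T+[p[0],p[1],0]
E
python3 - <<'E'
from h import *
d=pickle.load(open("d0.pkl","rb"))
T=[((40,58,84),(250,316)),((-144,-23,110),(121,47)),((-144,23,110),(187,44)),((80,-36,68),(121,384)),((80,36,68),(222,381))]
S=[((40,58,80),(573,166)),((-140,0,77),(764,98))]
tp=(np.array([q for _,q in T])+.5)/4.25-.5+[235,130]
sp=(np.array([q for _,q in S])-[340,0]+.5)/4-.5+[295,195]
f=lambda p:np.r_[proj(d["top"],place(p,[a for a,_ in T]))-tp, proj(d["side"],place(p,[a for a,_ in S]))-sp].ravel()
r=least_squares(f,[.55,.05,3.1]); p=r.x; print(p,np.degrees(p[2])); print(f(p).reshape(-1,2).round(2))
# punnet: rim z=40 corners
pc=(np.array([(83,558),(264,538)])+.5)/4.25-.5+[235,130]
g=lambda q:(proj(d["top"],place(q,[(65,-70,40),(65,70,40)]))-pc).ravel()
q=least_squares(g,[.4,.05,3.1]).x; print("punnet",q, np.degrees(q[2]))
np.save("p.npy",p)
for n,a in dict(grip=(40,58,80),hinge=(40,-52,80),plate=(-144,0,95),origin=(0,0,0)).items(): print(n,place(p,[a])[0].round(4))
E
```

```text
[0.59140751 0.03965032 3.19342289] 182.96965378083158
[[ 0.25  0.35]
 [-0.35  0.13]
 [ 0.08  0.2 ]
 [-0.61 -0.03]
 [ 0.09 -0.34]
 [ 0.58  0.28]
 [-0.15  0.55]]
punnet [0.46190851 0.04143262 3.26073243] 186.8262065334489
grip [ 0.5545 -0.0203  0.08  ]
hinge [0.5488 0.0895 0.08  ]
plate [0.7352 0.0471 0.095 ]
origin [0.5914 0.0397 0.    ]
```

The residuals are at most about 0.6 px, so the fit is good. Next is a helper that converts target poses into move units.

```bash
cat >> h.py <<'E'
from scipy.spatial.transform import Rotation as Ro
def goal(pt,yaw=0):
    "tool down, y along mould -x; grasp point at mould point pt (mm)"
    p=np.load("p.npy"); y=-np.array([np.cos(p[2]),np.sin(p[2]),0]); z=np.array([0,0,-1.])
    R=np.c_[np.cross(y,z),y,z]; return place(p,[pt])[0]+[0,0,.0784],R
def units(pt):
    from rig import state
    s=state(); X,R=goal(pt); R0=np.array(s["tool_rot"])
    print("shift",(R0.T@(X-s["tcp_pos"])/.2).round(4),"turn",(np.degrees(Ro.from_matrix(R0.T@R).as_rotvec())/45).round(4),
      "F",np.round(s["ft_force"],1),"w",round(float(s["width"]),4),"t",round(float(s["clock"]),2),"tcp",np.round(s["tcp_pos"],4))
E
python3 -c "
from h import *; units((40,58,180))"
```

```text
shift [ 2.5525 -2.037   0.2205] turn [-1.3000e-03 -8.0000e-04 -1.6002e+00] F [0.1 0.2 0. ] w 0.0937 t 0.1 tcp [ 0.2235 -0.5834  0.3021]
```

Call:
arm_command:
  targets:
    - [[0.2,-0.16,0,0,0,-0.12,1],[0.4,-0.32,0,0,0,-0.24,1],[0.6,-0.48,0,0,0,-0.36,1],[0.8,-0.64,0,0,0,-0.48,1],[1,-0.8,0,0,0,-0.6,1],[1,-0.8,0,0,0,-0.6,1]]

```text
clock: 0.85
tcp_pos: [0.3549, -0.3597, 0.3027]
tool_rot: [[0.665, 0.747, 0.0], [0.747, -0.665, 0.001], [0.001, -0.0, -1.0]]
ft_force: [-0.7, -0.5, 0.0]
width: 0.0939
grasp_force: 0.0
```

```bash
python3 -c "
from h import *; units((40,58,180))"
```

```text
shift [ 1.9305 -0.3826  0.2229] turn [ 1.000e-04 -9.000e-04 -9.919e-01] F [-0.7 -0.5  0. ] w 0.0939 t 0.85 tcp [ 0.3549 -0.3597  0.3027]
```

Call:
arm_command:
  targets:
    - [[0.2,-0.04,0,0,0,-0.12,1],[0.4,-0.08,0,0,0,-0.24,1],[0.6,-0.12,0,0,0,-0.36,1],[0.8,-0.16,0,0,0,-0.48,1],[1,-0.2,0,0,0,-0.55,1],[1,-0.2,0,0,0,-0.55,1]]

```text
clock: 1.6
tcp_pos: [0.4583, -0.1857, 0.3025]
tool_rot: [[0.294, 0.956, 0.0], [0.956, -0.294, 0.001], [0.001, -0.0, -1.0]]
ft_force: [-1.1, -0.8, 0.3]
width: 0.094
grasp_force: 0.0
```

```bash
python3 -c "
from h import *; units((40,58,180))"
```

```text
shift [0.9314 0.2167 0.2212] turn [-0.    -0.001 -0.446] F [-1.1 -0.8  0.3] w 0.094 t 1.6 tcp [ 0.4583 -0.1857  0.3025]
```

Call:
arm_command:
  targets:
    - [[0.2,0.05,0.04,0,0,-0.11,1],[0.4,0.1,0.08,0,0,-0.22,1],[0.6,0.15,0.12,0,0,-0.33,1],[0.8,0.19,0.17,0,0,-0.446,1],[0.931,0.217,0.22,0,0,-0.446,1],[0.931,0.217,0.22,0,0,-0.446,1],[0.931,0.217,0.22,0,0,-0.446,1]]

```text
clock: 2.48
tcp_pos: [0.5539, -0.0241, 0.2585]
tool_rot: [[-0.046, 0.999, -0.001], [0.999, 0.046, -0.001], [-0.0, -0.001, -1.0]]
ft_force: [-0.3, 0.4, -0.1]
width: 0.0941
grasp_force: 0.0
```

Run:
```python
from h import *; units((40,58,80))
from rig import optics
w=optics.get_image("wrist"); p=np.load("p.npy")
im=w["color"].copy()
# predicted grip outline (corners of cylinder at top line) and end-face centres
for a in [(22,58,89),(58,58,89),(22,58,80),(58,58,80),(23,-42,92),(57,-42,92),(80,36,68),(80,-36,68)]:
    u=proj(w,place(p,[a]))[0]; print(a,u.round(0)); cv2.circle(im,tuple(int(v) for v in u),4,(0,0,255),1) if abs(u).max()<2000 else 0
cv2.imwrite("pics/w1.png",im)
```

```text
shift [0.0191 0.0041 0.5005] turn [-0.0008  0.0006 -0.007 ] F [-0.3  0.4 -0.1] w 0.0941 t 2.48 tcp [ 0.5539 -0.0241  0.2585]
(22, 58, 89) [343. 242.]
(58, 58, 89) [296. 242.]
(22, 58, 80) [342. 239.]
(58, 58, 80) [297. 240.]
(23, -42, 92) [343. 103.]
(57, -42, 92) [294. 103.]
(80, 36, 68) [270. 210.]
(80, -36, 68) [266. 117.]
```

View pics/w1.png

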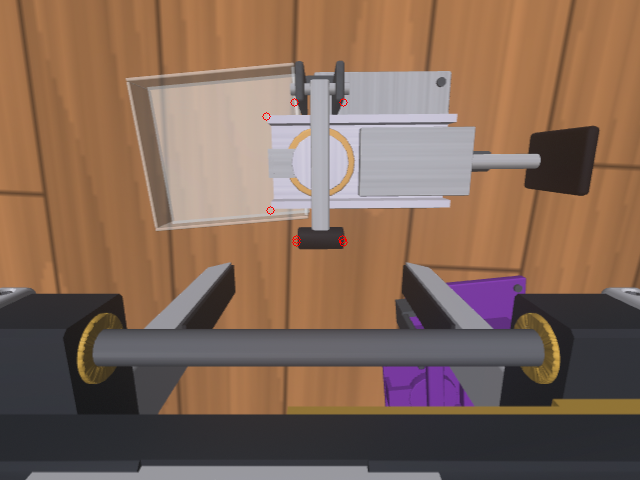

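The wrist view confirms the fit: the grip spans (297-344, 238), within about 2 px of the prediction. Now I'll descend and pinch.

Call:
arm_command:
  targets:
    - [[0.02,0.004,0.15,0,0,-0.007,1],[0.02,0.004,0.3,0,0,-0.007,1],[0.02,0.004,0.45,0,0,-0.007,1],[0.02,0.004,0.5,0,0,-0.007,1],[0.02,0.004,0.5,0,0,-0.007,1]]

```text
clock: 3.15
tcp_pos: [0.5547, -0.019, 0.1589]
tool_rot: [[-0.053, 0.999, -0.0], [0.999, 0.053, -0.0], [-0.0, -0.0, -1.0]]
ft_force: [1.3, -0.2, 0.5]
width: 0.0944
grasp_force: 0.0
```

Call:
arm_command:
  targets:
    - [[0,0,0,0,0,0,-1],[0,0,0,0,0,0,-1],[0,0,0,0,0,0,-1],[0,0,0,0,0,0,-1],[0,0,0,0,0,0,-1],[0,0,0,0,0,0,-1]]

```text
clock: 3.9
tcp_pos: [0.5547, -0.0184, 0.1586]
tool_rot: [[-0.054, 0.999, -0.0], [0.999, 0.054, 0.0], [0.0, -0.0, -1.0]]
ft_force: [-0.3, -0.1, -0.2]
width: 0.0377
grasp_force: 0.0
```

```bash
python3 -c "
from h import *; units((40,58,80))"
```

```text
shift [-0.0095 -0.0018  0.0012] turn [-0.     -0.0001  0.0028] F [-0.3 -0.1 -0.2] w 0.0377 t 3.9 tcp [ 0.5547 -0.0184  0.1586]
```

Call:
arm_command:
  targets:
    - [[0,0,0,0,0,0,-1],[0,0,0,0,0,0,-1],[0.002,0,-0.04,0,0,0,-1],[0.006,0,-0.082,0,0,0,-1],[0.025,0,-0.162,0,0,0,-1],[0.055,0,-0.239,0,0,0,-1],[0.096,0,-0.31,0,0,0,-1],[0.096,0,-0.31,0,0,0,-1]]

```text
clock: 4.9
tcp_pos: [0.5541, 0.0012, 0.2213]
tool_rot: [[-0.055, 0.999, 0.002], [0.999, 0.055, 0.0], [0.0, 0.002, -1.0]]
ft_force: [5.5, 1.7, -1.2]
width: 0.0359
grasp_force: 30.0
```

```bash
python3 -c "
from h import *; units((40,-52+110*np.cos(.6),80+110*np.sin(.6)))"
```

```text
shift [-0.0116 -0.0036  0.0041] turn [ 0.0021 -0.      0.0036] F [ 5.5  1.7 -1.2] w 0.0359 t 4.9 tcp [0.5541 0.0012 0.2213]
```

Call:
arm_command:
  targets:
    - [[0.05,0,-0.064,0,0,0,-1],[0.112,0,-0.12,0,0,0,-1],[0.18,0,-0.167,0,0,0,-1],[0.255,0,-0.202,0,0,0,-1],[0.333,0,-0.226,0,0,0,-1],[0.415,0,-0.238,0,0,0,-1],[0.497,0,-0.238,0,0,0,-1],[0.579,0,-0.225,0,0,0,-1]]

```text
clock: 5.9
tcp_pos: [0.5479, 0.1163, 0.2658]
tool_rot: [[-0.053, 0.999, 0.001], [0.999, 0.053, -0.0], [-0.0, 0.001, -1.0]]
ft_force: [5.3, -0.6, 2.6]
width: 0.0357
grasp_force: 30.0
```

```bash
python3 -c "
from h import *; units((40,-52+110*np.cos(1.8),80+110*np.sin(1.8)))"
```

```text
shift [-0.0091 -0.0025  0.0012] turn [0.0012 0.0005 0.0018] F [ 5.3 -0.6  2.6] w 0.0357 t 5.9 tcp [0.5479 0.1163 0.2658]
```

Call:
arm_command:
  targets:
    - [[0.04,0,0.01,0,0,0,-1],[0.079,0,0.025,0,0,0,-1],[0.153,0,0.061,0,0,0,-1],[0.22,0,0.108,0,0,0,-1],[0.24,0,0.125,0,0,0,-1],[0.26,0,0.144,0,0,0,-1],[0.26,0,0.144,0,0,0,-1]]

```text
clock: 6.78
tcp_pos: [0.545, 0.1693, 0.2368]
tool_rot: [[-0.055, 0.998, 0.001], [0.998, 0.055, 0.002], [0.002, 0.001, -1.0]]
ft_force: [2.6, 6.1, 7.4]
width: 0.0357
grasp_force: 30.0
```

Call:
arm_command:
  targets:
    - [[0,0,0,0,0,0,1],[0,0,0,0,0,0,1],[0,0,0,0,0,0,1],[0,0,0,0,0,0,1],[0,0,0,0,0,0,1],[0,0,0,0,0,0,1]]

```text
clock: 7.52
tcp_pos: [0.5446, 0.1683, 0.2369]
tool_rot: [[-0.054, 0.999, -0.0], [0.999, 0.054, 0.0], [0.0, -0.0, -1.0]]
ft_force: [-0.1, 0.3, 0.7]
width: 0.092
grasp_force: 0.0
```

Call:
arm_command:
  targets:
    - [[0,0,-0.15,0,0,0,1],[0,0,-0.3,0,0,0,1],[0,0,-0.45,0,0,0,1],[0,0,-0.45,0,0,0,1]]

```text
clock: 8.02
tcp_pos: [0.5452, 0.1686, 0.3289]
tool_rot: [[-0.054, 0.999, 0.003], [0.999, 0.054, 0.001], [0.001, 0.003, -1.0]]
ft_force: [-0.2, -1.0, -0.9]
width: 0.0941
grasp_force: 0.0
```

Run:
```python
from h import *; units((-185,0,180)); units((-185,0,95))
from rig import optics
w=optics.get_image("wrist"); s=optics.get_image("side")
c=np.zeros((300,800,3),np.uint8); c[:,:400]=cv2.resize(w["color"],(400,300)); c[:,400:]=cv2.resize(s["color"][180:270,295:415],(400,300),interpolation=cv2.INTER_CUBIC)
cv2.imwrite("pics/w2.png",c)
```

```text
shift [-0.6584  1.1199  0.3556] turn [ 0.0042 -0.0007  0.0026] F [-0.2 -1.  -0.9] w 0.0941 t 8.03 tcp [0.5452 0.1686 0.3289]
shift [-0.6587  1.1185  0.7806] turn [ 0.0042 -0.0007  0.0026] F [-0.2 -1.  -0.9] w 0.0941 t 8.03 tcp [0.5452 0.1686 0.3289]
```

View pics/w2.png

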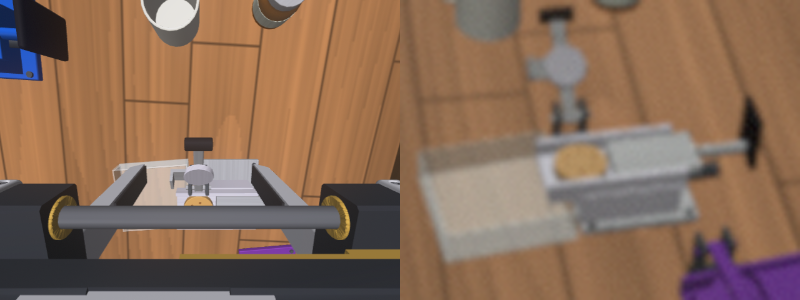

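The hold-down lies fully over by itself and the biscuit is uncovered at (580,162) in the right-hand crop. Now I'll go behind the push plate with the gripper shut.

Call:
arm_command:
  targets:
    - [[-0.13,0.2,0,0,0,0,-1],[-0.26,0.4,0,0,0,0,-1],[-0.4,0.6,0,0,0,0,-1],[-0.52,0.8,0,0,0,0,-1],[-0.658,1,0,0.004,0,0.003,-1],[-0.658,1,0,0.004,0,0.003,-1]]

```text
clock: 8.88
tcp_pos: [0.753, 0.0448, 0.3235]
tool_rot: [[-0.048, 0.999, -0.006], [0.999, 0.048, -0.001], [-0.001, -0.006, -1.0]]
ft_force: [-1.4, 0.3, 0.1]
width: 0.0373
grasp_force: 0.0
```

Call:
arm_command:
  targets:
    - [[0,0.12,0.1,0,0,0,-1],[0,0.12,0.3,0,0,0,-1],[0,0.12,0.5,0,0,0,-1],[0,0.12,0.7,0,0,0,-1],[0,0.12,0.78,0,0,0,-1],[0,0.12,0.78,0,0,0,-1]]

```text
clock: 9.62
tcp_pos: [0.7744, 0.0492, 0.1701]
tool_rot: [[-0.052, 0.999, -0.005], [0.999, 0.052, -0.0], [0.0, -0.005, -1.0]]
ft_force: [1.0, 0.8, 0.9]
width: 0.0002
grasp_force: 0.0
```

Run:
```python
from h import *; units((-185,0,95))
from rig import optics
w=optics.get_image("wrist"); s=optics.get_image("side")
c=np.zeros((300,800,3),np.uint8); c[:,:400]=cv2.resize(w["color"],(400,300)); c[:,400:]=cv2.resize(s["color"][180:270,305:425],(400,300),interpolation=cv2.INTER_CUBIC)
cv2.imwrite("pics/w3.png",c)
```

```text
shift [-0.0004  0.0086 -0.0168] turn [-0.0061 -0.0003  0.0004] F [1.  0.8 0.9] w 0.0002 t 9.62 tcp [0.7744 0.0492 0.1701]
```

View pics/w3.png

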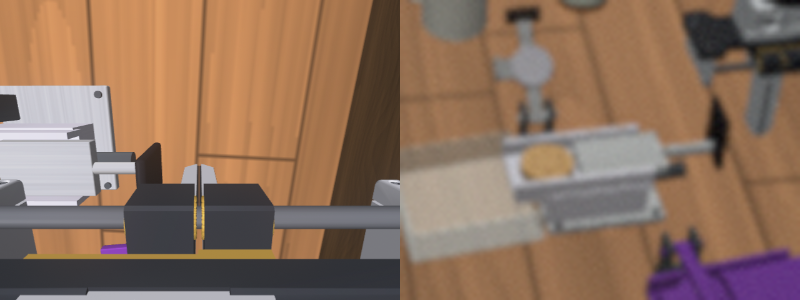

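The shut fingers stand about 28 mm behind the plate, at the right height. Pushing now.

Call:
arm_command:
  targets:
    - [[0,-0.04,0,0,0,0,-1],[0,-0.08,0,0,0,0,-1],[0,-0.11,0,0,0,0,-1],[0,-0.14,0,0,0,0,-1],[0,-0.17,0,0,0,0,-1],[0,-0.2,0,0,0,0,-1],[0,-0.23,0,0,0,0,-1],[0,-0.26,0,0,0,0,-1]]

```text
clock: 10.72
tcp_pos: [0.7233, 0.0461, 0.1713]
tool_rot: [[-0.051, 0.999, -0.001], [0.999, 0.051, 0.0], [0.0, -0.001, -1.0]]
ft_force: [8.0, 0.3, -1.3]
width: 0.0001
grasp_force: 3.7
```

Call:
arm_command:
  targets:
    - [[0,-0.03,0,0,0,0,-1],[0,-0.06,0,0,0,0,-1],[0,-0.09,0,0,0,0,-1],[0,-0.12,0,0,0,0,-1],[0,-0.14,0,0,0,0,-1],[0,-0.16,0,0,0,0,-1],[0,-0.16,0,0,0,0,-1]]

```text
clock: 11.6
tcp_pos: [0.6916, 0.0444, 0.1713]
tool_rot: [[-0.051, 0.999, -0.001], [0.999, 0.051, 0.0], [0.0, -0.001, -1.0]]
ft_force: [10.1, 0.2, -4.8]
width: 0.0006
grasp_force: 5.0
```

```bash
python3 -c "
from h import *; units((-96.5,0,95))"
```

```text
shift [ 0.0023 -0.0189 -0.0103] turn [-0.0009 -0.0002 -0.0006] F [10.1  0.2 -4.8] w 0.0006 t 11.6 tcp [0.6916 0.0444 0.1713]
```

Force is 10.1 N, which is near the end of travel. I'll creep on until the stop shows.

Call:
arm_command:
  targets:
    - [[0,-0.01,0,0,0,0,-1],[0,-0.02,0,0,0,0,-1],[0,-0.02,0,0,0,0,-1]]

```text
clock: 11.98
tcp_pos: [0.6883, 0.0442, 0.1715]
tool_rot: [[-0.051, 0.999, 0.001], [0.999, 0.051, 0.0], [0.0, 0.001, -1.0]]
ft_force: [17.0, 0.3, -8.1]
width: 0.0
grasp_force: 8.0
```

Call:
arm_command:
  targets:
    - [[0,-0.007,0,0,0,0,-1],[0,-0.014,0,0,0,0,-1],[0,-0.014,0,0,0,0,-1]]

```text
clock: 12.35
tcp_pos: [0.6876, 0.044, 0.1718]
tool_rot: [[-0.051, 0.999, 0.007], [0.999, 0.051, 0.002], [0.001, 0.007, -1.0]]
ft_force: [37.5, 2.2, -20.8]
width: 0.0005
grasp_force: 18.4
```

The stop is reached: 37.5 N with no further travel. Quick check on the biscuit.

Run:
```python
from h import *
from rig import optics
t=optics.get_image("top"); s=optics.get_image("side")
c=np.zeros((400,800,3),np.uint8); c[:,:400]=cv2.resize(t["color"][150:270,215:335],(400,400),interpolation=cv2.INTER_CUBIC); c[:300,400:]=cv2.resize(s["color"][180:270,295:415],(400,300),interpolation=cv2.INTER_CUBIC)
cv2.imwrite("pics/w4.png",c)
```

```text
(no output)
```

View pics/w4.png

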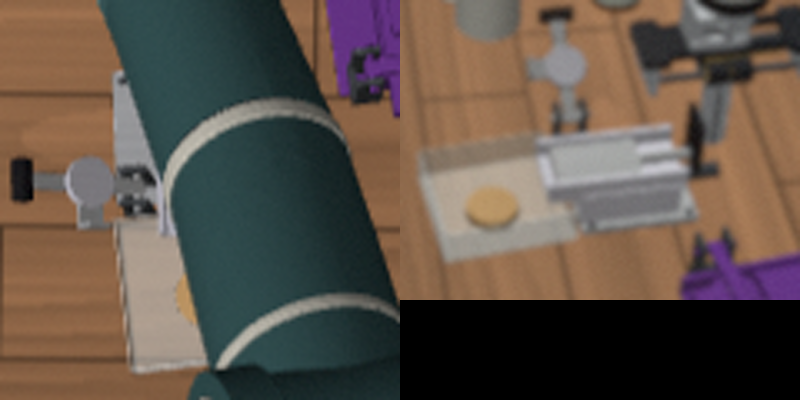

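The biscuit lies in the punnet at (493,207) in the side crop, and the hold-down is still open. Now I'll retreat and let the ejector spring out.

Call:
arm_command:
  targets:
    - [[0,0.06,0,0,0,0,-1],[0,0.14,0,0,0,0,-1],[0,0.22,0,0,0,0,-1],[0,0.3,0,0,0,0,-1],[0,0.38,0,0,0,0,-1],[0,0.46,0,0,0,0,-1],[0,0.5,0,0,0,0,-1],[0,0.5,0,0,0,0,-1]]

```text
clock: 13.45
tcp_pos: [0.784, 0.0495, 0.1704]
tool_rot: [[-0.052, 0.999, -0.004], [0.999, 0.052, 0.0], [0.0, -0.004, -1.0]]
ft_force: [-0.2, 0.1, 0.2]
width: 0.0003
grasp_force: 0.0
```

Call:
arm_command:
  targets:
    - [[0,0,-0.2,0,0,0,-1],[0,0,-0.4,0,0,0,-1],[0,0,-0.6,0,0,0,-1],[0,0,-0.7,0,0,0,-1],[0,0,-0.7,0,0,0,-1],[0,0,-0.7,0,0,0,-1]]

```text
clock: 14.2
tcp_pos: [0.7841, 0.0492, 0.3088]
tool_rot: [[-0.052, 0.999, -0.005], [0.999, 0.052, -0.001], [-0.0, -0.005, -1.0]]
ft_force: [-1.3, -0.3, -0.3]
width: 0.0007
grasp_force: 0.0
```

Run:
```python
from h import *; units((-185,0,95))
from rig import optics
t=optics.get_image("wrist"); s=optics.get_image("side")
c=np.zeros((450,800,3),np.uint8); c[:300,:400]=cv2.resize(t["color"],(400,300)); c[:300,400:]=cv2.resize(s["color"][180:270,300:420],(400,300),interpolation=cv2.INTER_CUBIC)
d=pickle.load(open("d0.pkl","rb"))["side"]["color"]
c[300:,400:600]=cv2.resize(d[180:270,300:420],(200,150))
p=np.load("p.npy"); print("plate top corners, out: side px",((proj(s,place(p,[(-144,-23,110),(-144,23,110),(-144,23,44)]))-[300,180])*400/120+[400,0]).round(0))
cv2.imwrite("pics/w5.png",c)
```

```text
shift [ 0.0021 -0.0358  0.6772] turn [-0.007   0.0003 -0.0001] F [-1.3 -0.3 -0.3] w 0.0007 t 14.2 tcp [0.7841 0.0492 0.3088]
plate top corners, out: side px [[736.  93.]
 [750. 122.]
 [741. 170.]]
```

View pics/w5.png

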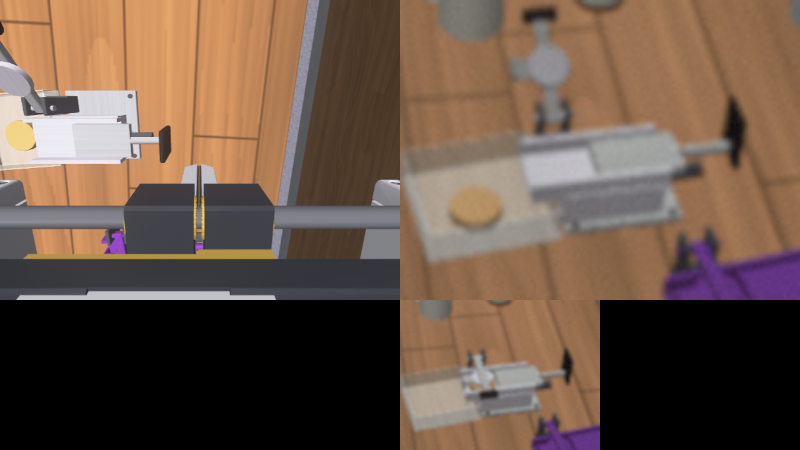

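The final view shows the ejector fully out with its plate at (736,130), matching the start. The biscuit is in the unmoved punnet, the hold-down is open, and the gripper is clear of everything.

```bash
python3 -c "
from rig import ticket; print(ticket.finish_job())"
```

```text
the job is handed in; nothing more can be done
None
```

The job is handed in: the hold-down arm stays open by itself, the biscuit is in the punnet, the ejector is back out, nothing else was seen to move, and it took about 14 s of the 58 s allowed.

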